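# Take the left-hand fuel-gas cap off its test outlet

### The arm

A 7-joint arm with a two-finger parallel gripper is mounted at the origin on the work surface. World frame = base frame: x ahead of the robot, y to its left, z up, the work surface at z = 0. Lengths are in mm, angles in rad, forces in N, time in s.
With the tool pointing down it reaches from about 425 to 825 mm from the base axis. Payload 3.6 kg.
Tool frame: the origin (TCP) lies midway between the tips of the shut fingers; the grasp point (between the pads) lies 19 mm behind it; z points along the fingers, x is the direction in which the jaws open and shut, and the axes are right-handed (so a half turn about z gives the same grasp; the last joint's range is limited). The gripper opens to 93 mm and grips with 3 to 60 N. Pads are 15 mm wide; open, the fingers measure 128 mm over their backs; the gripper's body (75 mm by 188 mm) begins 65 mm behind the grasp point.
Start: joints at [-1.143, 0.615, -0.013, 1.423, 0.008, 1.103, -0.04], TCP at [285.496, 583.911, 195.04] pointing down, gripper open.
Joint ranges: [-3.12, 3.12], [-0.3, 2.06], [-1.34, 1.32], [0.26, 2.42], [-1.36, 4.5], [0.01, 1.98], [-2.84, 2.84]. Speed limits (rad/s): [2.79, 2.79, 3.14, 3.14, 3.14, 3.14, 3.14].

### API

Orientations are given as a unit quaternion [x, y, z, w].
In Python, from station import ctrl gives the robot as it stands. Calls block until the motion is done:
- ctrl.goto(position, orientation): joint-space move of the TCP to a pose.
- ctrl.movel(position, v=150, rot=None): straight line of the TCP; rot=None keeps the orientation; v is the mean speed in mm/s.
- ctrl.move_joints(angles): joint-space move.
- ctrl.set_gripper(opening, effort=None): opening from 0.0 (shut) to 1.0 (fully open); effort is the grip in N (None keeps the last); returns when the fingers have stopped.
- ctrl.pause(seconds).
- ctrl.solve_ik(position, orientation): joint angles nearest the present ones, or None.
- ctrl.camera(name): name is "scene" or "side" or "wrist"; returns the picture (384x512x3 uint8, blue, green, red); there is no depth.
- ctrl.camera_info(name): a dict with "fx", "fy", "cx", "cy" (pixels), "pose" (4x4, takes a point from camera to world coordinates). Camera axes: x right, y up, looking along -z (the intrinsics and any distortion apply to the point x, -y, -z); pixel columns grow to the right and rows downward; lengths in mm; the calibration is good to about 2 mm. A picture is of the moment at which its call begins: read the wrist's pose just before it. camera_info takes no time and is no camera call; for the wrist camera it gives the pose at the moment of the call.
A pose or a line that the arm cannot do raises ctrl.Unreachable and nothing moves.
- ctrl.close_job(): hands the job in, once; it reports no verdict.
Readings, each from a call of its own:
- ctrl.read_t(): time.
- ctrl.read_q(): joint angles.
- ctrl.read_dq(): joint speeds.
- ctrl.read_effort(): joint torques, N m.
- ctrl.read_eef_pos(): TCP position.
- ctrl.read_ee_rot(): TCP orientation.
- ctrl.read_ft_force(): force on the tool from outside, world axes, zero at the start.
- ctrl.read_torque(): the same for the moment, N m.
- ctrl.read_gripper_width(): opening from 0.0 (shut) to 1.0 (fully open).
Only numpy, scipy, OpenCV 4.12 (cv2) and the standard library are available. Lean on these libraries where they do the work, as an engineer would, in place of code of your own. Each camera call takes 0.05 s, during which the arm holds its last target. There are 200 camera calls.

### The job

Two brass blanking caps close the two gas outlets on the bench; the one with the dark engraved grooves is the fuel-gas cap and has a left-hand thread. Unscrew that cap by turning it clockwise, letting it rise with its thread and never forcing the thread, lift it off, and set it down gently, upright and let go, on the floor of the empty yellow bin. Leave the plain cap and its outlet untouched, and do not disturb the wrench or the bolt.

Things in the scene. Friction and masses are not known exactly. Their poses are not given: they have to be found in the camera images.
- cap_marked: Fuel-gas blanking cap: loose, brass, 0.25 kg (varies by a fifth), 61 mm high. Round hollow skirt 52 mm wide (0 to 24 mm), shoulder plate (top at 29 mm), then an upright grip bar 48 mm long (cap's x), 16 mm thick (y), 29 to 61 mm high. Dark grooves round skirt and shoulder and across the bar's top mark it as left-hand. Origin: centre of the skirt's underside, z up.
- cap_marked_grip (a point): Centre of the marked cap's grip bar, 47 mm above its underside; axes as the cap. Seen from above it unscrews CLOCKWISE; counter-clockwise it only meets a hard stop. From its start it first turns 0.05 to 0.9 rad without rising (differs each time), then rises 16 mm per rad, about 7 mm in all; 0.6 to 1.5 rad after the start it is free, and needs 25 mm more lift to clear the stub.
- outlet_fuel: Fixed fuel-gas outlet under the marked cap: grey foot 86 x 70 mm, brass block 50 mm square, steel flange 60 mm wide. Origin: centre of the foot's underside, on the bench; z up. The seated cap is centred on it with its underside at 40 mm.
- outlet_fuel_seat (a point): Centre of the flange's top (40 mm up), where the seated cap rests. Above it a threaded stub 22 mm high, hidden in the cap, steep and dry, with about 2 mm up-and-down and 1.5 mm radial play. The cap jams if turned without being raised or if pulled up faster than the thread allows; more than 30 N between cap and outlet damages it. Pulling straight up (5 N is safe) is blocked till free.
- outlet_other: The other fixed outlet with its plain brass cap screwed tight: same size and shape, 101 mm high in all, but with no dark grooves. To be left untouched. Origin: centre of the foot's underside.
- bin: Fixed open yellow bin, empty, outside 170 mm (its x) by 130 mm (its y), 55 mm high, walls 4 mm, floor 4 mm thick. Origin: centre of the underside, on the bench. It can change places with the two outlets.
- bin_in (a point): Centre of the bin's inner floor (its upper surface).
- wrench: Loose steel wrench about 160 mm long lying on the bench beyond the work. Not to be disturbed.
- bolt: Loose hex bolt standing on its head (30 mm wide, 55 mm high) on the bench beyond the work. Not to be disturbed. Origin: centre of the head's underside.
Things that resemble listed ones, but are neither listed nor needed, are in the scene too. What is shaped like the cap_marked but purple is not meant.

How it is judged:
By the outcome, as a careful person would: the job done as asked, in the order asked, and still so for the second after the job is handed in, with the robot touching nothing.
It also fails if it takes over 64 s, if anything falls off the work surface, if the arm or the gripper's body presses on something with over 40 N, if the wrist force passes 120 N, or if a joint passes its speed limit or range.

## Working session

There is one attempt and no reset: what is moved stays moved. The work goes in short steps, each a Python script; the robot and the scene stay as the last script left them, time stands still between calls to the robot, and variables do not carry over. Pictures are saved under pics/ and viewed, about 8 in all and at most 12, crops included, and the job is handed in when it is done.

```bash
ls; mkdir -p pics; python3 - <<'E'
from station import ctrl
import cv2,numpy as np
for n in ["scene","side","wrist"]:
    i=ctrl.camera_info(n); im=ctrl.camera(n); cv2.imwrite(f"pics/{n}0.png",im)
    print(n,{k:(np.round(v,3).tolist()) for k,v in i.items() if not isinstance(v,str)})
a=cv2.imread("pics/scene0.png");b=cv2.imread("pics/side0.png")
cv2.imwrite("pics/both0.png",cv2.resize(np.vstack([a,b]),None,fx=.78,fy=.78))
print(ctrl.read_t(),ctrl.read_ee_rot(),ctrl.read_eef_pos(),ctrl.read_ft_force(),ctrl.read_gripper_width())
E
```

```text
pics
scene {'fx': 490.219, 'fy': 490.219, 'cx': 255.842, 'cy': 180.426, 'pose': [[0.584, -0.608, 0.538, 1151.676], [0.812, 0.437, -0.387, -385.927], [0.0, 0.663, 0.749, 841.176], [0.0, 0.0, 0.0, 1.0]]}
side {'fx': 402.338, 'fy': 402.338, 'cx': 260.419, 'cy': 188.504, 'pose': [[-0.953, 0.215, -0.215, 372.827], [-0.304, -0.696, 0.65, 648.708], [-0.01, 0.685, 0.729, 770.123], [0.0, 0.0, 0.0, 1.0]]}
wrist {'fx': 318.329, 'fy': 318.329, 'cx': 253.968, 'cy': 187.541, 'pose': [[0.438, -0.862, -0.253, 213.879], [0.899, 0.42, 0.125, 618.867], [-0.001, -0.282, 0.959, 383.928], [0.0, 0.0, 0.0, 1.0]]}
0.15 [ 8.48311498e-01  5.29496559e-01 -8.43167930e-04  5.35138287e-04] [285.23594467 583.34659285 194.13957277] [ 0.17862818 -0.18459039 -0.36477818] 1.0013262982091407
```

View pics/scene0.png

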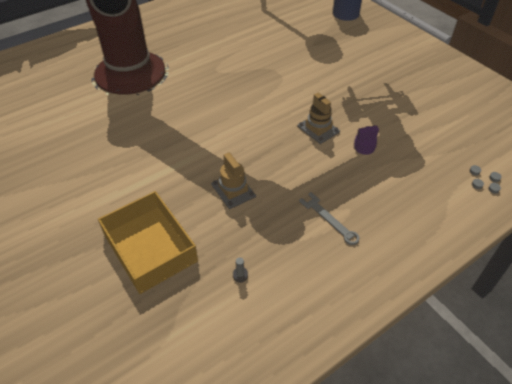

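View pics/side0.png

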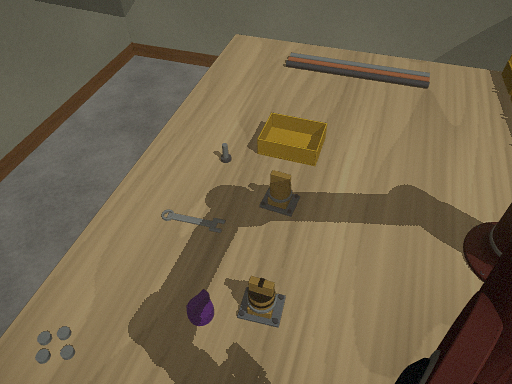

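The marked cap (dark bands) is at about (320,115) in the scene view and (262,290) in the side view. The plain cap is at (232,175) and (281,185), the purple decoy at (367,139) and (200,307), and the bin at (147,240) and (292,138).

```bash
cat > h.py <<'E'
from station import ctrl
import cv2,numpy as np
from scipy.spatial.transform import Rotation as R
def ray(i,p):
    P=np.array(i["pose"]); d=np.array([(p[0]-i["cx"])/i["fx"],-(p[1]-i["cy"])/i["fy"],-1.])
    return P[:3,3],P[:3,:3]@d
def plane(i,p,z):
    o,d=ray(i,p); return o+d*(z-o[2])/d[2]
def proj(i,X):
    P=np.array(i["pose"]); c=P[:3,:3].T@(np.array(X)-P[:3,3]); return np.array([i["cx"]+i["fx"]*c[0]/-c[2],i["cy"]-i["fy"]*c[1]/-c[2]])
def down(a):  # tool down, tool x axis at angle a in world xy
    return (R.from_euler('z',a)*R.from_euler('x',np.pi)).as_quat()
E
python3 - <<'E'
from h import *
print({k for k in ctrl.camera_info("wrist")})
I={n:ctrl.camera_info(n) for n in("scene","side")}
print("cap top",plane(I["scene"],(320,100),101),plane(I["side"],(261,284),101))
print("plain top",plane(I["scene"],(233,162),101),plane(I["side"],(281,178),101))
print("foot",plane(I["scene"],(319,129),5),plane(I["side"],(261,309),5))
print("purple",plane(I["scene"],(367,147),0),plane(I["side"],(201,315),0))
for n in I:
    im=cv2.imread(f"pics/{n}0.png"); hsv=cv2.cvtColor(im,cv2.COLOR_BGR2HSV)
    m=cv2.inRange(hsv,(18,190,60),(35,255,255)); m=cv2.morphologyEx(m,cv2.MORPH_OPEN,np.ones((3,3)))
    cs=cv2.findContours(m,0,2)[0]
    for c in sorted(cs,key=cv2.contourArea)[-4:]:
        a=cv2.contourArea(c); q=cv2.approxPolyDP(cv2.convexHull(c),3,True)[:,0]
        if a>60: print(n,a,[(p.tolist(),np.round(plane(I[n],p,55)[:2]).tolist(),np.round(plane(I[n],p,0)[:2]).tolist()) for p in q])
E
```

```text
{'cy', 'cx', 'fx', 'pose', 'fy'}
cap top [502.45922823 267.88830448 101.        ] [495.23314842 284.32042456 101.        ]
plain top [550.35077231 -11.74317769 101.        ] [534.94823119   5.35683183 101.        ]
foot [503.41824649 276.16489542   5.        ] [495.46740593 286.47995125   5.        ]
purple [ 6.17145157e+02  3.32965888e+02 -1.13686838e-13] [608.58888522 333.03372579   0.        ]
side 191.5 [([277, 130], [609.0, -219.0], [627.0, -286.0]), ([309, 136], [516.0, -220.0], [527.0, -286.0]), ([299, 146], [533.0, -170.0], [545.0, -233.0]), ([279, 145], [585.0, -159.0], [602.0, -221.0])]
```

```bash
python3 - <<'E'
from h import *
R0=R.from_quat(ctrl.read_ee_rot()); print(R0.as_matrix().round(2))
q=down(np.arctan2(*R0.as_matrix()[[1,0],0]))
ctrl.goto([499,277,220],q)
ctrl.pause(.2)
i=ctrl.camera_info("wrist"); im=ctrl.camera("wrist"); cv2.imwrite("pics/w1.png",im); np.save("w1.npy",i,allow_pickle=True)
print(ctrl.read_t(),ctrl.read_eef_pos(),ctrl.read_q(),proj(i,[499,277,101]))
E
```

```text
[[ 0.44  0.9  -0.  ]
 [ 0.9  -0.44 -0.  ]
 [-0.    0.   -1.  ]]
1.8 [498.48231104 278.11459991 219.85441346] [-0.55429692  0.46642899  0.01123252  1.6246554  -0.00623444  1.05070242
  0.57686303] [252.3362566  178.17164034]
```

View pics/w1.png

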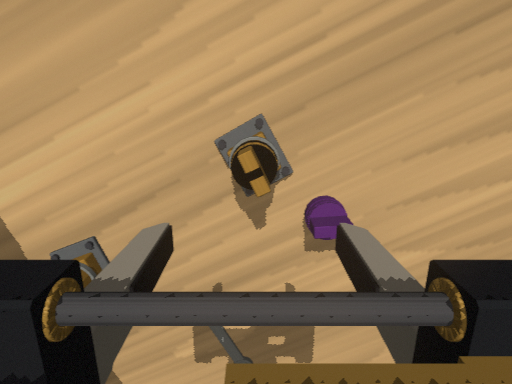

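Seen from above, the marked cap is at about (253,170), with the bar split by a dark groove. The purple decoy is at (326,217).

```bash
python3 - <<'E'
from h import *
i=np.load("w1.npy",allow_pickle=True).item(); im=cv2.imread("pics/w1.png")
x0,y0=205,105
c=cv2.resize(im[y0:y0+100,x0:x0+100],None,fx=5.5,fy=5.5,interpolation=cv2.INTER_NEAREST); cv2.imwrite("pics/w1c.png",c)
hsv=cv2.cvtColor(im,cv2.COLOR_BGR2HSV)
for y in range(146,200,3): print(y,[tuple(hsv[y,x]//1) [1:] for x in range(235,275,4)] and " ".join(f"{hsv[y,x,1]:3d}/{hsv[y,x,2]:3d}" for x in range(232,280,4)))
print(np.array(i["pose"]).round(2))
E
```

```text
146  15/101  18/126 155/ 94 163/ 89 157/ 96 152/ 47 139/ 33 113/ 36 171/106 135/ 51  19/121  13/ 96
149  59/112  83/ 49 157/ 47 172/111 172/114 165/ 88 124/ 35 135/ 32 121/ 38 151/ 64  47/ 60  22/106
152  23/121 165/105 166/114 169/121 170/162 169/113 101/ 38 114/ 38 118/ 39 131/ 35 168/103  20/126
155  46/ 77 124/ 35 170/165 169/164 173/158 171/148 150/ 63 143/ 34 109/ 35 153/ 35 124/ 37  27/ 95
158 147/ 52 127/ 38 171/160 171/160 172/157 169/157 169/ 86 155/ 33 135/ 34 153/ 35 118/ 39 156/ 67
161 143/ 48 106/ 36 168/144 170/156 172/162 174/157 167/125 128/ 34 120/ 36 127/ 38 114/ 38 158/ 66
164 127/ 38 110/ 37 159/ 53 173/159 173/162 174/157 177/150 160/ 70 106/ 36 106/ 36 120/ 36 105/ 39
167 117/ 35 131/ 35 165/ 31 175/156 174/157 170/159 171/157 169/ 68 138/ 35 131/ 35 148/ 38 124/ 39
170 110/ 37 138/ 37 147/ 33 167/113 172/157 169/131 143/ 34 173/ 31 150/ 34 150/ 34 155/ 33 133/ 46
173 145/ 58 142/ 36 142/ 36 125/ 43 131/ 41 131/ 33 150/ 34 143/ 32 162/ 71 109/ 35 110/ 37  68/ 45
176 116/ 92 113/ 34 127/ 36 135/ 36 146/ 35 128/ 34 117/ 37 162/ 66 164/ 92 138/ 35 131/ 35  69/ 74

[... 204 characters left out ...]
116/174 124/105 117/ 59 135/ 36 153/ 35 174/141 175/156 172/159 173/158 170/111 118/117 116/187
188 117/164 121/101 118/ 99  35/ 65 180/ 34 166/ 83 172/157 175/159 173/159 170/153 118/115 117/189
191 116/158 119/103 119/111  67/ 76  59/ 52  59/ 56 172/160 169/158 172/157 170/156 121/118 116/194
194 118/173 119/114 119/116 121/116  44/ 58 102/ 80 165/130 171/157 154/111 119/116 119/120 117/192
197 117/187 120/117 119/118 117/116 120/115 117/116 121/118 118/117 116/121 120/121 118/115 119/182
[[ 4.4000e-01 -8.6000e-01 -2.5000e-01  4.2683e+02]
 [ 9.0000e-01  4.2000e-01  1.2000e-01  3.1341e+02]
 [ 0.0000e+00 -2.8000e-01  9.6000e-01  4.0977e+02]
 [ 0.0000e+00  0.0000e+00  0.0000e+00  1.0000e+00]]
```

View pics/w1c.png

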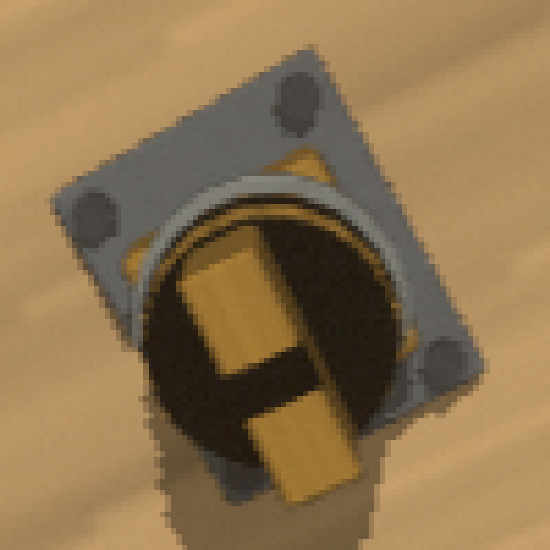

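```bash
cat >> h.py <<'E'
def bar(i,im,box,z):
    x0,y0,x1,y1=box; hsv=cv2.cvtColor(im,cv2.COLOR_BGR2HSV)
    m=cv2.inRange(hsv,(0,160,136),(40,255,255)); k=np.zeros_like(m); k[y0:y1,x0:x1]=1; m*=k
    n,lab,st,_=cv2.connectedComponentsWithStats(m)
    big=[j for j in range(1,n) if st[j,4]>40]
    p=np.argwhere(np.isin(lab,big))[:,::-1].astype(float)
    w=np.array([plane(i,q,z)[:2] for q in p]).astype(np.float32)
    (c,s,a)=cv2.minAreaRect(w); B=cv2.boxPoints((c,s,a)); e=[B[1]-B[0],B[2]-B[1]]; L=max(e,key=np.linalg.norm)
    return np.array(c),s,np.arctan2(L[1],L[0])
E
python3 - <<'E'
from h import *
i=np.load("w1.npy",allow_pickle=True).item(); im=cv2.imread("pics/w1.png")
c,s,a=bar(i,im,(232,144,285,200),101); print("bar",c,s,a)
# foot corners from crop (px/5.5+offset), foot top ~6mm
f=[(52,197),(312,47),(485,368)]; W=[plane(i,(205+u/5.5-.5,105+v/5.5-.5),6) for u,v in f]
print(np.round(W,1),np.linalg.norm(W[1]-W[0]),np.linalg.norm(W[2]-W[1]),"centre",(W[0]+W[2])/2)
# flange circle ring (60mm,z40): crop left 132.., right 412, top 175
for t in (a+np.pi/2,a-np.pi/2):
    q=ctrl.read_q(); 
    for d in (0,-.8,-1.6,-2):
        s=ctrl.solve_ik([c[0],c[1],85],down(t+d)); print(round(t,2),d,None if s is None else np.round(s,2))
E
```

```text
bar [495.1776123  280.54177856] (13.828606605529785, 46.322174072265625) -0.0043916465
[[455.4 243.7   6. ]
 [451.1 312.1   6. ]
 [535.9 317.1   6. ]] 68.51161952891827 84.94813443836911 centre [495.696157   280.39465574   6.        ]
1.57 0 [-0.5   0.62 -0.09  1.79  0.07  0.74  0.94]
1.57 -0.8 [-0.6   0.62  0.08  1.79 -0.07  0.73  0.28]
1.57 -1.6 [-0.72  0.63  0.26  1.79 -0.23  0.74 -0.37]
1.57 -2 [-0.78  0.64  0.36  1.8  -0.31  0.76 -0.69]
-1.58 0 [-0.95  0.7   0.65  1.8  -0.56  0.83 -1.6 ]
-1.58 -0.8 [-0.15  0.7  -0.66  1.78  0.55  0.86  2.84]
-1.58 -1.6 [-0.27  0.66 -0.45  1.78  0.39  0.79  2.19]
-1.58 -2 [-0.33  0.64 -0.36  1.78  0.31  0.77  1.87]
```

```bash
python3 - <<'E'
from h import *
x,y=495.4,280.5
ctrl.set_gripper(.55)
ctrl.goto([x,y,160],down(np.pi/2)); 
t=ctrl.read_t(); ctrl.movel([x,y,160],v=10,rot=down(np.pi/2-.04)); print("movel rot dt",ctrl.read_t()-t)
t=ctrl.read_t(); ctrl.goto([x,y,160],down(np.pi/2)); print("goto dt",ctrl.read_t()-t)
ctrl.movel([x,y,110],v=100); ctrl.movel([x,y,74.5],v=50); ctrl.pause(.2)
print(ctrl.read_t(),ctrl.read_eef_pos(),"F0",ctrl.read_ft_force(),ctrl.read_torque())
print(ctrl.camera_info("wrist")["pose"][:3,3]); cv2.imwrite("pics/w2.png",ctrl.camera("wrist"))
ctrl.set_gripper(0,effort=12); ctrl.pause(.2)
print(ctrl.read_t(),ctrl.read_eef_pos(),"F",ctrl.read_ft_force(),ctrl.read_torque(),ctrl.read_gripper_width()*93)
E
```

```text
movel rot dt 0.25
goto dt 0.25
5.3 [495.62992025 280.62904211  74.85756436] F0 [-1.29147137  0.13217203 -0.64543408] [ 0.05465851  0.04629311 -0.02920841]
[416.03931791 281.33664628 264.71823004]
6.2083 [495.39031818 280.13575913  74.4568023 ] F [ 1.14852491 -1.9198693   0.65877902] [-0.20800336 -0.00643753  0.01840876] 15.795711370218056
```

```bash
cat >> h.py <<'E'
def rd(n=6,dt=.015):
    a=[]
    for _ in range(n): a.append(np.r_[ctrl.read_ft_force(),ctrl.read_torque()]); ctrl.pause(dt)
    return np.mean(a,0),np.std(a,0)
E
python3 - <<'E'
from h import *
x,y,z=495.4,280.5,74.5
ctrl.set_gripper(0,effort=30)
print(*[v.round(2) for v in rd()])
for k in range(8):
    z+=.4; ctrl.movel([x,y,z],v=5); f,s=rd(); print(ctrl.read_t(),round(z,1),ctrl.read_eef_pos().round(2),f.round(2),s[:3].round(1))
    if abs(f[2])>6: break
E
```

```text
[-0.06 -1.4   0.66 -0.31 -0.01 -0.  ] [0.35 0.6  0.3  0.03 0.03 0.02]
6.875 74.9 [495.   280.9   74.57] [ 0.09 -0.11 -2.32  0.05 -0.01  0.01] [0.5 0.6 0.4]
7.225 75.3 [495.38 280.52  75.25] [ 0.04  0.07 -2.89  0.05 -0.    0.01] [0.5 1.  0.6]
7.575 75.7 [495.41 280.52  75.73] [ 0.02 -0.24 -2.74  0.03 -0.01  0.01] [0.6 0.3 0.7]
7.925 76.1 [495.35 280.43  76.03] [-0.38  0.09 -3.51  0.02  0.    0.01] [0.5 0.4 0.3]
8.275 76.5 [495.21 280.28  76.26] [ 0.19 -0.42 -5.02  0.02 -0.04 -0.01] [0.3 0.4 0.3]
8.625 76.9 [495.07 280.16  76.51] [ 0.3  -0.   -8.02 -0.01 -0.09  0.02] [0.4 0.3 0.6]
```

```bash
python3 - <<'E'
from h import *
x,y,z,th=495.4,280.5,76.2,0.
ctrl.movel([x,y,z],v=5)
for k in range(45):
    f,s=rd()
    if k%2==0 or abs(f[2]+3)>4: print(f"{ctrl.read_t():.1f} th {th:.2f} z {z:.2f} xy {x:.1f} {y:.1f}",f.round(2))
    if np.linalg.norm(f[:3])>16 or abs(f[5])>1.5 : print("STOP"); break
    if z>87: print("FREE?"); break
    z+=np.clip((f[2]+4.2)*.45,-.8,.8)
    x+=np.clip(.08*f[0],-.4,.4) if abs(f[0])>1 else 0; y+=np.clip(.08*f[1],-.4,.4) if abs(f[1])>1 else 0
    if f[2]>-7: th-=.04
    if th<-1.62: print("range"); break
    ctrl.movel([x,y,z],v=8,rot=down(np.pi/2+th))
print(f.round(2),th,z,ctrl.read_q().round(2),ctrl.read_gripper_width()*93)
E
```

```text
9.0 th 0.00 z 76.20 xy 495.4 280.5 [ 0.28 -0.16 -6.04 -0.11  0.   -0.01]
9.7 th -0.08 z 75.95 xy 495.4 280.5 [ 0.44 -0.22 -3.86  0.03 -0.14  0.  ]
10.4 th -0.16 z 76.33 xy 495.4 280.5 [ 1.26 -0.12 -5.13 -0.03 -0.36  0.03]
11.1 th -0.24 z 76.30 xy 495.5 280.5 [ 0.34 -0.23 -5.    0.01 -0.17  0.02]
11.8 th -0.32 z 76.39 xy 495.5 280.5 [-0.34 -0.32 -2.78  0.02  0.04  0.01]
12.5 th -0.40 z 77.53 xy 495.5 280.5 [-0.22 -0.03 -2.92 -0.03  0.02  0.02]
13.2 th -0.48 z 78.90 xy 495.5 280.5 [ 0.13 -0.19 -2.7  -0.05 -0.    0.  ]
13.9 th -0.56 z 80.18 xy 495.5 280.5 [-0.26 -0.16 -2.65 -0.04 -0.04 -0.02]
14.6 th -0.64 z 81.56 xy 495.5 280.5 [ 0.1  -0.08 -3.15 -0.08 -0.   -0.01]
15.3 th -0.72 z 82.63 xy 495.5 280.5 [ 0.06  0.1  -2.84 -0.06  0.   -0.  ]
16.0 th -0.80 z 83.91 xy 495.5 280.5 [-0.17 -0.07 -3.07 -0.01  0.01  0.01]
16.7 th -0.88 z 85.00 xy 495.5 280.5 [ 0.23  0.07 -2.6  -0.02  0.02 -0.01]
17.4 th -0.96 z 86.41 xy 495.5 280.5 [-0.07 -0.1  -2.76 -0.03  0.03 -0.  ]
FREE?
[ 0.02  0.24 -2.62 -0.05  0.03 -0.  ] -1.0000000000000002 87.05407308498508 [-0.68  0.62  0.2   1.79 -0.17  0.74  0.18] 15.276769994205372
```

```bash
python3 - <<'E'
from h import *
x,y,th=495.5,280.5,-1.0; z=87.05
for dz in (6,12,18,26,36):
    ctrl.movel([x,y,z+dz],v=40); f,_=rd(4); print(z+dz,f.round(2))
    if np.linalg.norm(f[:3]+[0,0,2.7])>6: print("STOP"); raise SystemExit
ctrl.movel([x,y,220],v=150)
I={n:ctrl.camera_info(n) for n in("scene","side")}
b=[plane(I["scene"],(147,245),20),plane(I["side"],(291,142),20)]; print(b)
bx,by=np.mean(b,0)[:2]
print(ctrl.read_q().round(2))
ctrl.goto([bx,by,230],down(np.pi/2)); ctrl.pause(.2)
i=ctrl.camera_info("wrist"); im=ctrl.camera("wrist"); cv2.imwrite("pics/w3.png",im); np.save("w3.npy",i,allow_pickle=True)
cv2.imwrite("pics/scene3.png",ctrl.camera("scene"))
print(ctrl.read_t(),ctrl.read_eef_pos(),ctrl.read_q().round(2),ctrl.read_gripper_width()*93,rd()[0].round(2))
E
```

```text
93.05 [-0.37 -0.25 -3.07 -0.05  0.02  0.  ]
99.05 [ 0.23 -0.26 -2.58 -0.03  0.04 -0.02]
105.05 [-0.08 -0.03 -2.72 -0.01  0.03  0.02]
113.05 [-0.07  0.1  -2.63 -0.03  0.04  0.01]
123.05 [-0.26  0.19 -2.79 -0.03  0.03  0.01]
[array([ 574.61486049, -239.09336581,   20.        ]), array([ 566.5143966 , -220.79745176,   20.        ])]
[-0.71  0.47  0.24  1.64 -0.13  1.05  0.14]
22.7167 [ 570.7956533  -229.33543107  230.06260294] [ 0.28  0.53  0.11  1.48 -0.06  1.13  1.97] 15.146473814847528 [-0.33 -0.21 -2.59  0.02 -0.   -0.  ]
```

View pics/w3.png

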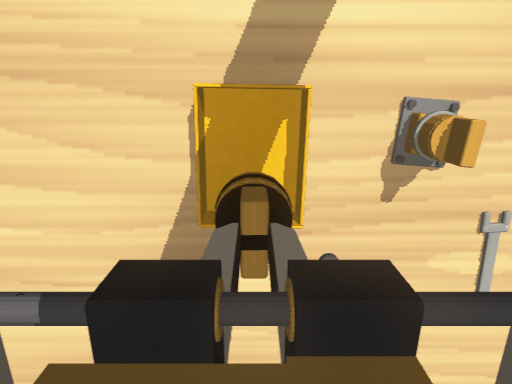

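The bin rim corners are at about (194,85), (311,86), (303,228) and (199,228). The cap is held above its far end at (254,210). The plain cap is at (445,137), and the bolt at (329,258) sits just beyond the bin.

```bash
python3 - <<'E'
from h import *
i=np.load("w3.npy",allow_pickle=True).item()
W=np.array([plane(i,p,55)[:2] for p in [(193.5,84.5),(311.5,85.5),(303.5,228),(199.5,228)]])
print(W.round(1),np.linalg.norm(np.roll(W,-1,0)-W,axis=1),W.mean(0))
print("bolt",plane(i,(329,258),50)[:2])
c=W.mean(0)
for t in(np.pi/2,): print([ctrl.solve_ik([c[0],c[1],z],down(t)) is not None for z in (230,80,38)])
E
```

```text
[[ 482.  -293.9]
 [ 482.6 -165.1]
 [ 651.2 -165.9]
 [ 651.5 -295. ]] [128.78632596 168.54112516 129.10547142 169.52144627] [ 566.81545131 -229.96876367]
bolt [ 695.39399329 -130.03932972]
[True, True, True]
```

```bash
python3 - <<'E'
from h import *
x,y=566.8,-230.
ctrl.movel([x,y,110],v=120); ctrl.movel([x,y,44],v=50); ctrl.pause(.2); b,_=rd(); print("base",b.round(2))
z=44
while z>33:
    z-=.5; ctrl.movel([x,y,z],v=10); f,_=rd(5,.01)
    if f[2]-b[2]>1.8: break
print("contact z",z,f.round(2),ctrl.read_eef_pos())
ctrl.set_gripper(.45); ctrl.pause(.3); print(rd()[0].round(2),ctrl.read_gripper_width()*93)
ctrl.movel([x,y,80],v=40); print(rd()[0].round(2)); ctrl.movel([x,y,200],v=150)
ctrl.movel([x-60,y,230],v=150); ctrl.pause(.2)
i=ctrl.camera_info("wrist"); im=ctrl.camera("wrist"); cv2.imwrite("pics/w4.png",im)
s=ctrl.camera("scene");d=ctrl.camera("side")
t=np.hstack([cv2.resize(im[:,100:420],(390,468)),cv2.resize(s[80:300,80:400],(400,275))[:468] if 0 else cv2.resize(s[60:300,60:265],(400,468))])
cv2.imwrite("pics/f4.png",t); cv2.imwrite("pics/side4.png",d); print(ctrl.read_t())
E
```

```text
base [ 0.26 -0.03 -2.28  0.03  0.01  0.  ]
contact z 38.0 [-0.27 -0.57  0.39 -0.02  0.1  -0.  ] [ 567.02865623 -230.34994319   38.40328183]
[-0.17  0.01 -0.18  0.03 -0.01 -0.  ] 41.9566813592942
[-0.19  0.02 -0.37  0.05  0.    0.  ]
33.4833
```

View pics/f4.png

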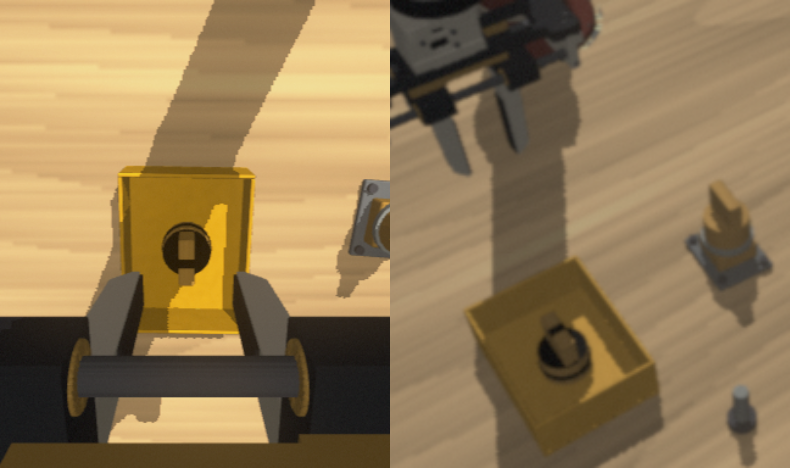

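The marked cap stands upright and free in the middle of the bin, at about (187,248) in the left half and (563,345) in the right half. The bolt and the plain cap still stand where they were. I'm handing the job in.

```bash
python3 - <<'E'
from h import *
a=cv2.imread("pics/side0.png").astype(int);b=cv2.imread("pics/side4.png").astype(int)
for n,(x0,y0,x1,y1) in dict(wrench=(155,203,230,235),bolt=(215,138,236,166),plain=(262,168,302,210)).items():
    print(n,np.abs(a-b)[y0:y1,x0:x1].max(2).mean().round(1))
print(ctrl.read_ft_force(),ctrl.read_t()); ctrl.close_job()
E
```

```text
wrench 19.5
bolt 5.6
plain 16.5
[-0.21046034 -0.48457662  0.8146853 ] 33.4833
the job is handed in; nothing more can be done
```

View pics/side4.png

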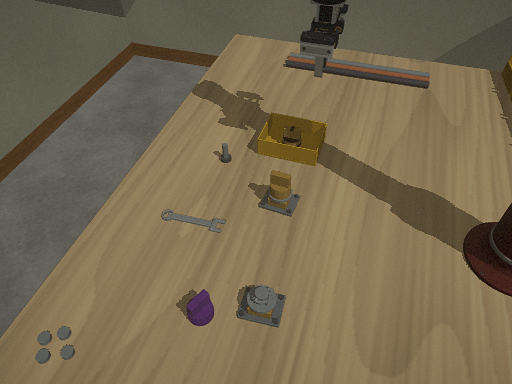

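The fuel-gas cap is off its outlet and standing upright, let go, near the centre of the yellow bin's floor. I handed the job in at 33.5 s of the 64 s allowed.

- **Unscrewing:** I gripped the bar, took up the vertical play, and turned the cap clockwise 1.0 rad in small steps. Height followed the measured pull. The averaged readings stayed within about 6 N of pull during the turn; the largest was 8 N, in the straight-up pull that found the play, above the 5 N you gave as safe but below the 30 N damage limit. The cap came free after about 11 mm of rise and lifted clear with only its own weight on the wrist.
- **Placing:** I lowered it until the floor took its weight (about 2.7 N change), opened the gripper and withdrew with no force on the wrist.
- **Last checks:** The wrist and scene pictures show the cap upright and free in the bin. The side picture shows the fuel outlet's stub bare, and the wrench, bolt, plain cap and purple decoy where they started.
- **Disagreements:**
  - The scene and side cameras differed by 10–20 mm on my rough pixel picks, so I took the grasp and bin positions from the wrist camera, where the known sizes matched to about 2 mm.
  - The pixel-difference check was inconclusive because the arm's shadow had moved: it gave 19.5 for the wrench, 16.5 for the plain cap and 5.6 for the bolt. I settled it by eye from the side picture, looked at after handing in.

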